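# Pack two gift sets of earthenware

## Task

Make up the two gift sets in their cartons: in the long three-cell carton the carafe in the wide middle cell with one beaker in each end cell, and in the short two-cell carton the lantern in the larger cell and the candlestick in the smaller. Stand every piece upright on the floor of its own cell and let go; set the ware down rather than dropping it, do not tip it over, and leave the bowl, the oil lamp and the glaze jar where they stand.

Things in the scene. Friction and masses are not known exactly. Their poses are not given: they have to be found in the camera images.
- carafe: Plain terracotta, loose, upright. Origin: centre of its underside, z up; round about z. A small carafe, 124 mm high: round belly 60 mm across (widest 30 to 48 mm up), foot 52 mm, straight neck 28 mm across from 80 to 118 mm up, lip 34 mm across at the top with a dark mouth. Grip it by the neck (about 101 mm up). About 0.22 kg.
- beaker1: Plain terracotta, loose, upright. Origin: centre of its underside, z up; round about z. One of two beakers: open straight drinking beaker, 84 mm high, 50 mm outside diameter from 26 mm up to the rim, foot 46 mm, wall 4 mm. Both are alike; either may go in either end cell. Grip it across the outside near the rim (about 66 mm up). About 0.11 kg.
- beaker2: Plain terracotta, loose, upright. Origin: centre of its underside, z up; round about z. The other of two beakers: open straight drinking beaker, 84 mm high, 50 mm outside diameter from 26 mm up to the rim, foot 46 mm, wall 4 mm. Both are alike; either may go in either end cell. Grip it across the outside near the rim (about 66 mm up). About 0.11 kg.
- lantern: Plain terracotta, loose, upright. Origin: centre of its underside, z up; round about z. A one-piece tea-light lantern, 114 mm high: globe 68 mm across (widest 34 to 44 mm up) with a pierced dome (dark holes) and on top a straight finial 20 mm across from 78 to 108 mm up; foot 52 mm. Grip it by the finial (about 101 mm up). About 0.22 kg.
- candlestick: Plain terracotta, loose, upright. Origin: centre of its underside, z up; round about z. A one-piece candlestick, 88 mm high: flat base 56 mm across, stem 22 mm, and at the top a straight candle socket 36 mm across from 54 to 88 mm up with a dark hole 23 mm wide. Grip it by the socket (about 72 mm up). About 0.14 kg.
- bowl: Not ordered, leave it: a wide shallow terracotta bowl, 80 mm across the rim, 36 mm high, loose. Origin: centre of its underside.
- oil_lamp: Not ordered, leave it: a low terracotta oil lamp, 62 mm across, 30 mm high, with a spout reaching 49 mm to its -x and a loop handle reaching 48 mm to its +x, loose. Origin: under the centre of its round body.
- glaze_jar: Not ordered, leave it: a small amber glass jar with a white screw cap, 48 mm across, 58 mm high, loose. Origin: centre of its underside.
- drinks_carton: The longer cardboard carton, fixed: open tray 244 x 92 mm, 36 mm high, floor and walls 4 mm thick, with a row of three cells. Origin: centre of its underside (cell floor 4 mm above); x runs along its length. The wider middle cell (84 x 84 mm inside) is centred on the origin, the two end cells (72 mm along x by 84 mm) at x = -82 and x = +82 mm, y = 0.
- light_carton: The shorter cardboard carton, fixed: open tray 180 x 100 mm, 36 mm high, floor and walls 4 mm thick, with two cells. Origin: centre of its underside (cell floor 4 mm above); x runs along its length. The larger cell (92 x 92 mm inside) is centred at x = -40 mm, the smaller (76 mm along x by 92 mm) at x = +48 mm, y = 0. It may lie turned any way round.

How it is judged:
By the outcome, as a careful person would: the job done as asked, in the order asked, and still so for the second after the job is handed in, with the robot touching nothing.
It also fails if it takes over 122 s, if anything falls off the work surface, if the arm or the gripper's body presses on something with over 40 N, if the wrist force passes 120 N, or if a joint passes its speed limit or range.

## Robot

A 7-joint arm with a two-finger parallel gripper is mounted at the origin on the work surface. World frame = base frame: x ahead of the robot, y to its left, z up, the work surface at z = 0. Lengths are in mm, angles in rad, forces in N, time in s.
With the tool pointing down it reaches from about 375 to 925 mm from the base axis. Payload 3.1 kg.
Tool frame: the origin (TCP) lies at the very end of the fingers, on their centre line; the grasp point (between the pads) lies env.grip_depth behind it (env.grip_depth is the distance from the TCP to the grasp point, in mm); z points along the fingers, y is the direction in which the jaws open and shut (so a half turn about z gives the same grasp; the last joint's range is limited). The gripper opens to 85 mm and grips with 20 to 120 N. Pads are 22 mm wide; open, the fingers measure 114 mm over their backs; the gripper's body (76 mm by 85 mm) begins 54 mm behind the grasp point. The pads swing forward as they close: fully open they stand 13 mm farther back than shut.
Start: joints at [1.026, 0.383, 0.044, 1.598, -0.018, 1.161, -0.05], TCP at [280.872, -586.186, 231.269] pointing down, gripper open.
Joint ranges: [-2.61, 2.61], [-0.41, 2.15], [-1.48, 1.57], [0, 2.5], [-1.57, 4.71], [0.05, 1.97], [-2.85, 2.85]. Speed limits (rad/s): [2.79, 2.79, 3.14, 3.14, 3.14, 3.14, 3.14].

## Interface

Orientations are given as a unit quaternion [x, y, z, w].
In Python, from bench import env, cams, order gives the robot as it stands.
- The arm moves only by the tool move_arm, never from a script. Its argument "deltas" is a list of rows, each a list of 3 entries, a list of its own where there are three numbers: the shift along the world's x, y, z in cm, then the turn, a rotation vector about the world's x, y, z in degrees, then the finger opening in cm, from 0 to 8.54. A call has exactly 10 rows; each row is the pose to reach, as a shift and turn from the pose commanded when the call began; what a row does not reach only later rows make up. A row lasts 1/8 s, in which the tool goes at most 62.5 mm and 10.7 degrees, less where a joint would pass 70% of its speed; a pose out of reach is approached as far as the arm can. A call with a gripper value outside its range is refused whole. The fingers move at their own pace and stop on an object; "squeeze" is the grip in N (left out, the last holds). Time passes only in rows, so rows that repeat a pose let the fingers close, or fill a call up. It gives the time, the measured TCP pose, the force and the opening at its end, in the units of the state.
- env.get_obs(): the state, without advancing time (a new reading comes with each control period).
- cams.get_image(name): name is "side" or "top" or "wrist"; returns (picture, depth): 420x560x3 uint8, blue, green, red; 420x560 float32, mm along the optical axis (not along the pixel's ray), 0 where there is no reading.
- cams.camera_model(name): a dict with "fx", "fy", "cx", "cy" (pixels), "D" ([k1, k2, p1, p2, k3] as OpenCV has them; the pictures are not rectified), "view" (4x4, takes a point from world to camera coordinates). Camera axes: x right, y down, z forward; pixel columns grow to the right and rows downward; lengths in mm; the calibration is good to about 2 mm. A picture is of the moment at which its call begins: read the wrist's pose just before it. camera_model takes no time and is no camera call; for the wrist camera it gives the pose at the moment of the call.
- order.sign_off(): hands the job in, once; it reports no verdict.
The state is a dict: "t": time; "q": joint angles; "qd": joint speeds; "joint_torque": joint torques, N m; "eef_pos": TCP position; "orientation": TCP orientation; "ft_force": force on the tool from outside, world axes, zero at the start; "moment": the same for the moment, N m; "finger_gap": finger opening in mm.
Only numpy, scipy, OpenCV 4.12 (cv2) and the standard library are available. Lean on these libraries where they do the work, as an engineer would, in place of code of your own. Each camera call takes 0.05 s, during which the arm holds its last target.

## Working session

There is one attempt and no reset: what is moved stays moved. The work goes in short steps, Python scripts to look and compute and a tool call to move; the robot and the scene stay as the last step left them, time stands still between calls to the robot, and variables do not carry over. Pictures are saved under pics/ and viewed, and the job is handed in when it is done.

Besides the shell and the picture viewer there is one more tool, called after "Call:" by a JSON object that holds its "method" and its "body", one argument or row to a line. move_arm: Moves the arm, as the interface text tells. Its arguments: {"type":"object","properties":{"deltas":{"type":"array"},"squeeze":{"type":"number"}},"required":["deltas"]}

```bash
mkdir -p pics; ls; python3 - <<'E'
from bench import env,cams,order
import cv2,numpy as np
o=env.get_obs();print(o['t'],o['eef_pos'],o['orientation'],env.grip_depth)
for n in("top","side","wrist"):
    m=cams.camera_model(n)
    im,d=cams.get_image(n);cv2.imwrite(f'pics/{n}0.png',im);np.savez(f'{n}0.npz',im=im,d=d,K=[m[k] for k in('fx','fy','cx','cy')],D=m['D'],V=m['view'])
    print(n,np.round(m['view'],3).tolist(),m['D'],m['fx'])
E
```

```text
pics
0.0 [ 280.46191884 -585.32286813  229.83665093] [ 9.75140053e-01  2.21585284e-01 -3.57963939e-04 -1.30773901e-03] 18.700000000000003
top [[-0.01, -1.0, 0.011, -5.402], [-0.993, 0.009, -0.118, 576.984], [0.118, -0.012, -0.993, 1074.277], [0.0, 0.0, 0.0, 1.0]] [0.00771521 0.         0.         0.         0.        ] 469.6627040778125
side [[0.949, -0.316, -0.001, -524.691], [-0.243, -0.728, -0.641, 175.298], [0.202, 0.609, -0.767, 720.544], [0.0, 0.0, 0.0, 1.0]] [-0.10567453  0.          0.          0.          0.        ] 388.5377162382886
wrist [[0.432, -0.902, -0.003, -649.129], [-0.859, -0.412, 0.306, -39.837], [-0.277, -0.13, -0.952, 380.721], [0.0, 0.0, 0.0, 1.0]] [-0.02901901  0.          0.          0.          0.        ] 289.3363366070874
```

View pics/top0.png

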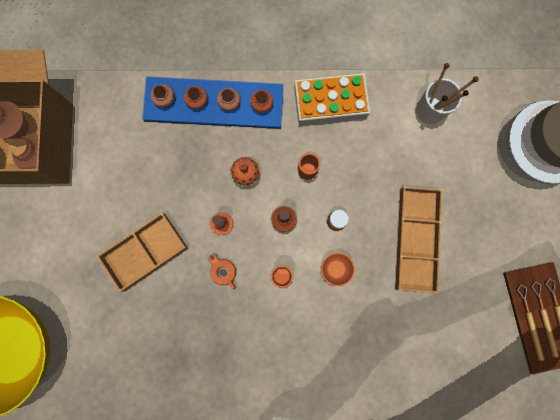

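View pics/side0.png

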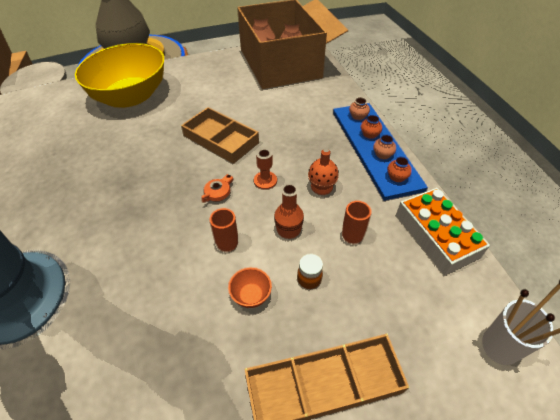

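View pics/wrist0.png

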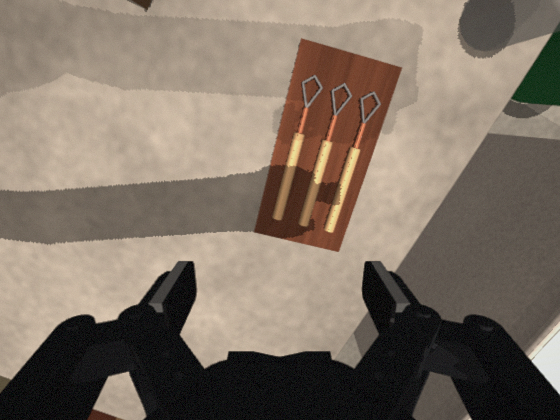

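```bash
cat > h.py <<'E'
import numpy as np,cv2
from scipy.optimize import least_squares
def cloud(f):
    z=np.load(f);d=z['d'];fx,fy,cx,cy=z['K'];V=z['V']
    K=np.array([[fx,0,cx],[0,fy,cy],[0,0,1]])
    h,w=d.shape;u,v=np.meshgrid(np.arange(w,dtype=float),np.arange(h,dtype=float))
    p=cv2.undistortPoints(np.stack([u.ravel(),v.ravel()],1)[:,None],K,z['D'])[:,0].reshape(h,w,2)
    P=np.dstack([p*d[...,None],d]);W=(P-V[:3,3])@V[:3,:3]
    W[d<=0]=np.nan
    return z['im'],W
def pix(f,pts):
    z=np.load(f);fx,fy,cx,cy=z['K'];V=z['V'];K=np.array([[fx,0,cx],[0,fy,cy],[0,0,1]])
    return cv2.projectPoints(np.asarray(pts,float),cv2.Rodrigues(V[:3,:3])[0],V[:3,3],K,z['D'])[0][:,0]
E
python3 - <<'E'
from h import *
im,W=cloud('top0.npz');ims,Ws=cloud('side0.npz')
px=dict(lantern=(245,171),beaker1=(309,163),candle=(221,222),carafe=(284,218),jar=(339,218),lamp=(222,271),beaker2=(282,276),bowl=(338,268))
for n,(u,v) in px.items():
    c=np.nanmedian(W[v-3:v+4,u-3:u+4].reshape(-1,3),0)
    out=[]
    for nm,Q in(('t',W),('s',Ws)):
        q=Q.reshape(-1,3);q=q[(np.hypot(q[:,0]-c[0],q[:,1]-c[1])<50)&(q[:,2]>12)]
        out.append((nm,len(q),q[:,2].max().round(),((q[:,:2].max(0)+q[:,:2].min(0))/2).round(),(np.ptp(q[:,:2],axis=0)).round()))
    print(n,c.round(),out)
print(np.nanmedian(W[330:400,150:250,2]),np.nanmedian(W[180:260,360:390,2]),np.nanmedian(Ws[330:400,150:200,2]))
cv2.imwrite('pics/tc.png',cv2.resize(im[140:300,190:370],None,fx=4.4,fy=3.7,interpolation=2) if 0 else cv2.resize(im[145:295,195:370],None,fx=4,fy=4,interpolation=2))
cv2.imwrite('pics/tL.png',cv2.resize(im[205:300,90:195],None,fx=6,fy=6,interpolation=2))
cv2.imwrite('pics/tD.png',cv2.resize(im[180:298,380:460],None,fx=5,fy=5,interpolation=2))
E
```

```text
lantern [669.  77.  79.] [('t', 663, np.float64(116.0), array([677.,  82.]), array([65., 67.])), ('s', 816, np.float64(114.0), array([676.,  75.]), array([66., 63.]))]
beaker1 [705. -74.   8.] [('t', 360, np.float64(89.0), array([687., -67.]), array([49., 49.])), ('s', 923, np.float64(86.0), array([687., -72.]), array([50., 50.]))]
candle [557. 137.  66.] [('t', 209, np.float64(93.0), array([557., 142.]), array([46., 48.])), ('s', 387, np.float64(91.0), array([557., 134.]), array([36., 32.]))]
carafe [560. -10. 123.] [('t', 524, np.float64(130.0), array([565.,  -9.]), array([58., 56.])), ('s', 999, np.float64(126.0), array([563., -18.]), array([58., 51.]))]
jar [ 563. -138.   59.] [('t', 344, np.float64(63.0), array([ 562., -135.]), array([45., 44.])), ('s', 684, np.float64(60.0), array([ 561., -141.]), array([46., 45.]))]
lamp [444. 135.  30.] [('t', 541, np.float64(35.0), array([446., 138.]), array([82., 63.])), ('s', 512, np.float64(35.0), array([444., 133.]), array([79., 65.]))]
beaker2 [431.  -5.   6.] [('t', 177, np.float64(88.0), array([432.,  -2.]), array([49., 49.])), ('s', 932, np.float64(85.0), array([431.,  -7.]), array([50., 52.]))]
bowl [ 449. -139.    5.] [('t', 526, np.float64(41.0), array([ 448., -133.]), array([76., 75.])), ('s', 828, np.float64(39.0), array([ 446., -137.]), array([78., 78.]))]
0.2563736801555896 -0.08944372374640575 -0.1711212450421054
```

View pics/tc.png

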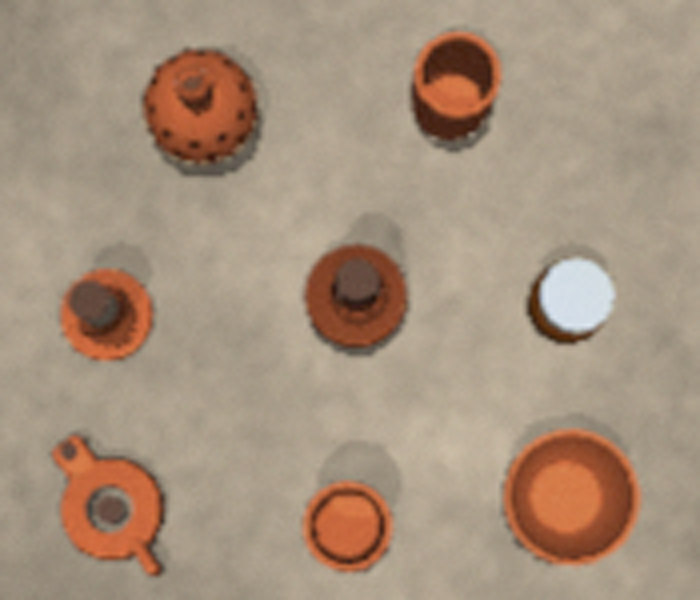

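View pics/tL.png

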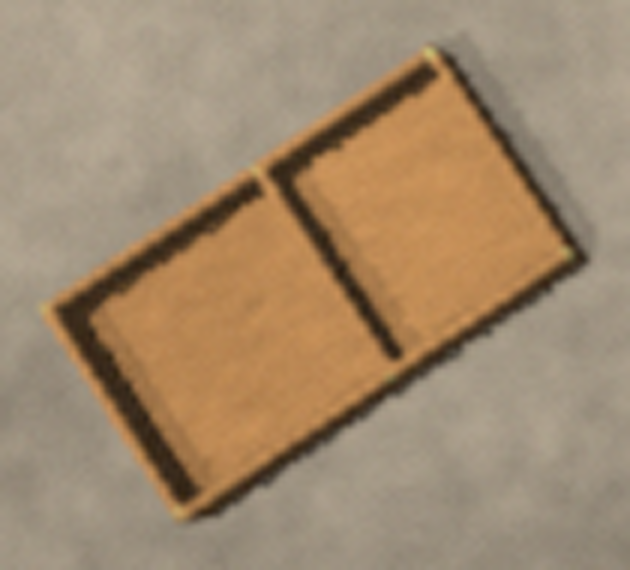

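View pics/tD.png

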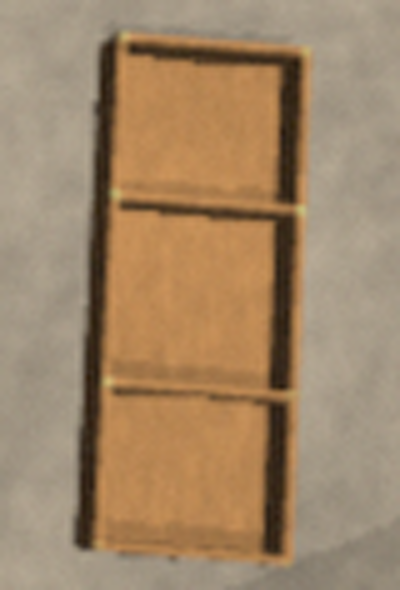

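```bash
python3 - <<'E'
from h import *
C={'top':cloud('top0.npz'),'side':cloud('side0.npz')}
S=dict(carafe=(563,-13,[(26,52,30),(85,115,14)]),beaker1=(687,-70,[(26,80,25)]),beaker2=(431,-5,[(26,80,25)]),lantern=(676,78,[(30,48,34),(80,106,10)]),candle=(557,138,[(56,84,18),(1,6,28)]),jar=(562,-138,[(10,40,24)]))
for n,(x,y,B) in S.items():
  for a,b,r in B:
    for c,(im,W) in C.items():
        q=W.reshape(-1,3);d=np.hypot(q[:,0]-x,q[:,1]-y)
        q=q[(d<r+9)&(q[:,2]>a)&(q[:,2]<b)]
        if len(q)<15: print(n,a,b,c,len(q));continue
        s=least_squares(lambda p:np.hypot(q[:,0]-p[0],q[:,1]-p[1])-r,[x,y],loss='soft_l1',f_scale=2)
        s3=least_squares(lambda p:np.hypot(q[:,0]-p[0],q[:,1]-p[1])-p[2],[x,y,r],loss='soft_l1',f_scale=2)
        print(n,a,b,c,len(q),s.x.round(1),s3.x.round(1))
# rim top centroids
# cartons: points of height 8..40
for nm,(x,y,R) in dict(drinks=(510,-300,140),light=(480,305,125)).items():
  for c,(im,W) in C.items():
    q=W.reshape(-1,3);q=q[(np.hypot(q[:,0]-x,q[:,1]-y)<R)&(q[:,2]>26)&(q[:,2]<42)]
    q=q.astype(np.float32);print(nm,c,len(q),cv2.minAreaRect(q[:,:2]),q[:,2].max())
    np.save(f'{nm}_{c}.npy',q)
E
```

```text
carafe 26 52 top 100 [566.6  -8.6] [564.6  -8.3  27.6]
carafe 26 52 side 264 [564.1 -11.3] [563.9 -12.   29.3]
carafe 85 115 top 19 [565.7  -8.8] [565.7  -8.8  14. ]
carafe 85 115 side 146 [564.  -11.8] [564.  -11.9  13.9]
beaker1 26 80 top 208 [685.4 -67. ] [685.7 -67.   22.8]
beaker1 26 80 side 688 [686.2 -72.4] [685.8 -73.   23. ]
beaker2 26 80 top 32 [435.9   0.7] [432.8  -2.3  20.9]
beaker2 26 80 side 691 [430.5  -7.6] [430.4  -8.2  23. ]
lantern 30 48 top 70 [678.8  82. ] [671.3  80.4  27.3]
lantern 30 48 side 155 [677.5  79.5] [677.5  79.4  34. ]
lantern 80 106 top 23 [679.  82.] [679.1  82.1  10. ]
lantern 80 106 side 85 [677.6  79. ] [677.2  78.4   9.4]
candle 56 84 top 29 [559.7 141.5] [558.3 139.6  16. ]
candle 56 84 side 145 [557.4 138.2] [557.3 137.8  17.6]
candle 1 6 top 137 [558.1 139. ] [558.7 139.8  31.5]
candle 1 6 side 58 [557.7 138.3] [558.2 139.8  29.4]
jar 10 40 top 63 [ 564.5 -137.8] [ 563.6 -136.6   22.8]
jar 10 40 side 248 [ 563.  -137.6] [ 562.4 -139.1   22.7]Traceback (most recent call last):
  File "<stdin>", line 18, in <module>
cv2.error: OpenCV(4.12.0) /io/opencv/modules/imgproc/src/convhull.cpp:143: error: (-215:Assertion failed) total >= 0 && (depth == CV_32F || depth == CV_32S) in function 'convexHull'
```

```bash
python3 - <<'E'
from h import *
C={'top':cloud('top0.npz'),'side':cloud('side0.npz')}
for nm,(x,y,R) in dict(drinks=(510,-300,140),light=(480,305,125)).items():
  for c,(im,W) in C.items():
    q=W.reshape(-1,3);q=q[(np.hypot(q[:,0]-x,q[:,1]-y)<R)&(q[:,2]>28)&(q[:,2]<42)]
    q=np.ascontiguousarray(q,dtype=np.float32);print(nm,c,len(q),cv2.minAreaRect(np.ascontiguousarray(q[:,:2])),q[:,2].max())
# pixel corners (rim z=36) read from enlarged crops
def ray(f,uv,z):
    D=np.load(f);fx,fy,cx,cy=D['K'];V=D['V'];K=np.array([[fx,0,cx],[0,fy,cy],[0,0,1]])
    p=cv2.undistortPoints(np.array(uv,float)[:,None],K,D['D'])[:,0]
    d=np.c_[p,np.ones(len(p))]@V[:3,:3];o=-V[:3,:3].T@V[:3,3]
    return o+d*((z-o[2])/d[:,2])[:,None]
L=np.array([(43,307),(433,46),(575,256),(182,517),(260,170)])/6+[90-.4,205-.4]
D=np.array([(119,35),(310,48),(293,562),(90,549),(114,193),(302,210),(107,382),(296,395)])/5+[380-.4,180-.4]
l=ray('top0.npz',L,36);d=ray('top0.npz',D,36)
print('L',l.round(1),l[:4].mean(0),'D',d.round(1),d[:4].mean(0))
for a in (l,d): print([np.linalg.norm(a[i]-a[(i+1)%4]).round(1) for i in range(4)])
E
```

```text
drinks top 794 ((521.4417724609375, -276.46392822265625), (204.38035583496094, 244.2440948486328), 84.49766540527344) 41.861977
drinks side 1714 ((524.3641967773438, -304.5542297363281), (203.65533447265625, 249.30343627929688), 64.78106689453125) 40.024395
light top 660 ((492.7173156738281, 324.3038330078125), (101.43736267089844, 180.9357147216797), 34.11570358276367) 41.228123
light side 658 ((489.62994384765625, 320.55035400390625), (104.19276428222656, 183.45535278320312), 34.52751541137695) 39.496777
L [[482.7 424.   36. ]
 [583.  276.   36. ]
 [500.3 219.4  36. ]
 [401.9 368.1  36. ]
 [535.  342.   36. ]] [491.97428424 321.84908897  36.        ] D [[ 639.2 -295.7   36. ]
 [ 632.2 -386.4   36. ]
 [ 391.1 -366.4   36. ]
 [ 398.  -272.4   36. ]
 [ 563.7 -290.3   36. ]
 [ 554.8 -378.7   36. ]
 [ 474.9 -283.4   36. ]
 [ 468.  -371.6   36. ]] [ 515.09595916 -330.21369013   36.        ]
[np.float64(178.8), np.float64(100.2), np.float64(178.3), np.float64(98.2)]
[np.float64(91.0), np.float64(241.9), np.float64(94.2), np.float64(242.4)]
```

```bash
python3 - <<'E'
from h import *
C={'top':cloud('top0.npz'),'side':cloud('side0.npz')}
for c,(im,W) in C.items():
    q=W.reshape(-1,3);q=q[(abs(q[:,0]-515)<145)&(abs(q[:,1]+330)<75)&(q[:,2]>28)&(q[:,2]<42)]
    q=np.ascontiguousarray(q,dtype=np.float32);print(c,len(q),cv2.minAreaRect(np.ascontiguousarray(q[:,:2])))
def R(cx,cy,a,pts):
    a=np.radians(a);return [(cx+x*np.cos(a)-y*np.sin(a),cy+x*np.sin(a)+y*np.cos(a),36) for x,y in pts]
im=np.load('side0.npz')['im'].copy()
for p in (R(514.5,-331,-5.1,[(-122,-46),(122,-46),(122,46),(-122,46),(-44,46),(44,46)]),R(491.3,322,-55.8,[(-90,-50),(90,-50),(90,50),(-90,50),(8,50)])):
    for u in pix('side0.npz',p): cv2.circle(im,tuple(int(t) for t in u.round()),1,(255,0,0),-1)
cv2.imwrite('pics/sd.png',cv2.resize(im[100:,150:430],None,fx=1.85,fy=1.85))
E
```

```text
top 820 ((516.207275390625, -331.4241943359375), (93.99834442138672, 244.23477172851562), 84.58106231689453)
side 1758 ((515.9379272460938, -332.6823425292969), (94.15480041503906, 245.09640502929688), 85.2193832397461)
```

View pics/sd.png

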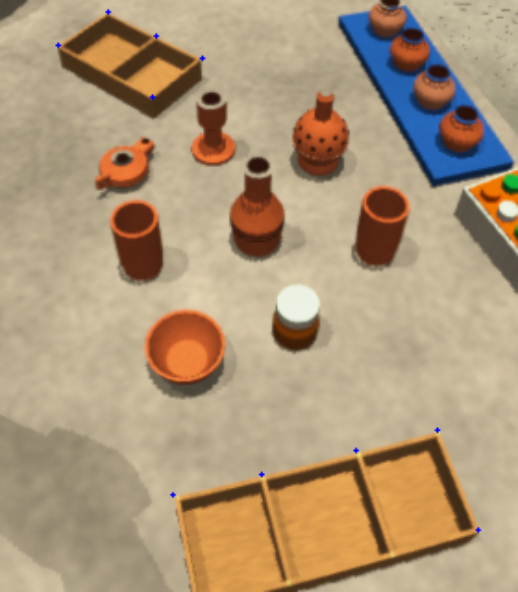

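Call:
{"method": "move_arm", "body": {
  "deltas": [
    [[1.5, 3, -0.2], [0, 0, -3], 6],
    [[4, 8, -0.6], [0, 0, -6], 6],
    [[7, 14, -1], [0, 0, -9], 6],
    [[10, 20, -1.5], [0, 0, -12], 6],
    [[13, 26, -2], [0, 0, -15], 6],
    [[16, 32, -2.5], [0, 0, -18], 6],
    [[19, 38, -3], [0, 0, -21], 6],
    [[22, 44, -3.5], [0, 0, -24], 6],
    [[25, 50, -4], [0, 0, -27.5], 6],
    [[27.4, 54.6, -4], [0, 0, -30.6], 6]
  ],
  "squeeze": 40
}}

```text
t: 1.4
eef_pos: [544.7, -58.7, 191.5]
orientation: [0.999, -0.045, -0.0, 0.0]
ft_force: [0.3, -0.1, 0.6]
finger_gap: 60.0
```

Call:
{"method": "move_arm", "body": {
  "deltas": [
    [[0.5, 1.5, 0], [0, 0, 0], 6],
    [[1, 3, 0], [0, 0, 0], 6],
    [[1, 3, 0], [0, 0, 0], 6],
    [[1, 3, -1], [0, 0, 0], 6],
    [[1, 3, -2], [0, 0, 0], 6],
    [[1, 3, -3], [0, 0, 0], 6],
    [[1, 3, -4], [0, 0, 0], 6],
    [[1, 3, -4], [0, 0, 0], 6],
    [[1, 3, -4], [0, 0, 0], 6],
    [[1, 3, -4], [0, 0, 0], 6]
  ]
}}

```text
t: 2.65
eef_pos: [555.0, -30.2, 152.5]
orientation: [0.999, -0.044, 0.001, -0.0]
ft_force: [-0.6, 0.8, 0.0]
finger_gap: 60.2
```

```bash
cat > look.py <<'E'
import sys
from bench import env,cams
import cv2,numpy as np
from h import *
def snap(n,tag):
    m=cams.camera_model(n);im,d=cams.get_image(n)
    np.savez(f'{tag}.npz',im=im,d=d,K=[m[k] for k in('fx','fy','cx','cy')],D=m['D'],V=m['view']);cv2.imwrite(f'pics/{tag}.png',im)
for n in sys.argv[2:]: snap(n,sys.argv[1]+n)
o=env.get_obs();print(o['t'],np.round(o['eef_pos'],1),np.round(o['orientation'],3),round(o['finger_gap'],1),np.round(o['q'],2),np.round(o['ft_force'],1))
E
python3 look.py a wrist
```

```text
2.7 [555.  -30.2 152.5] [ 0.999 -0.044  0.001 -0.   ] 59.7 [ 0.22  0.31 -0.28  1.89  0.1   0.96 -1.76] [ 0.8 -0.6 -0.5]
```

View pics/awrist.png

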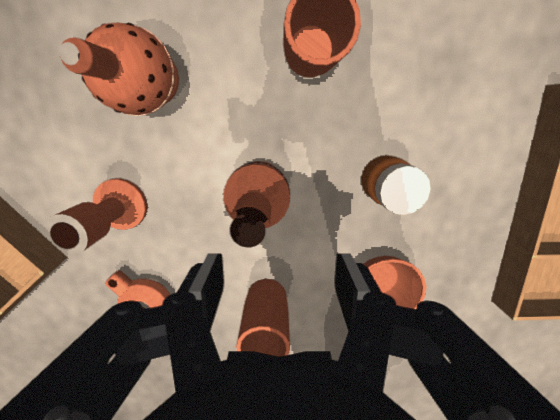

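```bash
python3 - <<'E'
from h import *
print(pix('awrist.npz',[(565,-10.3,124),(565,-10.3,100),(678,80.5,114),(558.3,139.5,88),(687,-69.5,84),(431.5,-4.5,84)]).round(1))
im,W=cloud('awrist.npz')
for n,x,y,r,a,b in (('carafe',565,-10,14,85,112),('carafe',565,-10,30,28,50),('candle',558,139,18,56,84),('lantern',678,80,10,80,106),('lantern',678,80,34,30,48)):
    q=W[:250].reshape(-1,3);d=np.hypot(q[:,0]-x,q[:,1]-y);q=q[(d<r+9)&(q[:,2]>a)&(q[:,2]<b)]
    if len(q)<10: print(n,len(q));continue
    print(n,len(q),least_squares(lambda p:np.hypot(q[:,0]-p[0],q[:,1]-p[1])-r,[x,y],loss='soft_l1',f_scale=2).x)
E
```

```text
[[245.5 230.3]
 [249.2 217.6]
 [ 67.5  54.4]
 [ 64.1 235.9]
 [320.7  24. ]
 [262.1 348.7]]
carafe 381 [564.99243031 -11.1520802 ]
carafe 541 [568.64562796 -13.07754954]
candle 962 [558.90007701 138.76510914]
lantern 732 [678.4811275   79.40572178]
lantern 579 [678.72278054  79.73255038]
```

Call:
{"method": "move_arm", "body": {
  "deltas": [
    [[0.5, 1, 0], [0, 0, 0], 6],
    [[1, 1.9, 0], [0, 0, 0], 6],
    [[1, 1.9, -1.5], [0, 0, 0], 6],
    [[1, 1.9, -3], [0, 0, 0], 6],
    [[1, 1.9, -4.5], [0, 0, 0], 6],
    [[1, 1.9, -6], [0, 0, 0], 6],
    [[1, 1.9, -7], [0, 0, 0], 6],
    [[1, 1.9, -7], [0, 0, 0], 6],
    [[1, 1.9, -7], [0, 0, 0], 2],
    [[1, 1.9, -7], [0, 0, 0], 2]
  ],
  "squeeze": 40
}}

```text
t: 3.95
eef_pos: [565.5, -11.1, 82.9]
orientation: [0.999, -0.044, 0.001, -0.0]
ft_force: [0.1, 0.1, 0.2]
finger_gap: 27.9
```

```bash
python3 look.py b side
```

```text
4.0 [565.4 -11.1  82.9] [ 0.999 -0.044  0.001 -0.   ] 28.0 [ 0.17  0.42 -0.27  1.91  0.15  0.83 -1.83] [-1.1  0.4  1.4]
```

View pics/bside.png

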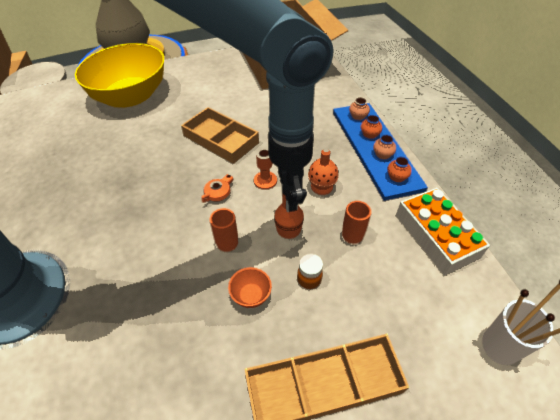

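Call:
{"method": "move_arm", "body": {
  "deltas": [
    [[0, 0, 0], [0, 0, 0], 2],
    [[0, 0, 1], [0, 0, 0], 2],
    [[0, 0, 3], [0, 0, 0], 2],
    [[0, 0, 5], [0, 0, 0], 2],
    [[0, 0, 7], [0, 0, 0], 2],
    [[0, 0, 9], [0, 0, 0], 2],
    [[-0.2, -1.5, 9], [0, 0, 0], 2],
    [[-0.6, -4, 9], [0, 0, 0], 2],
    [[-1.1, -7, 9], [0, 0, 0], 2],
    [[-1.6, -10.5, 9], [0, 0, 0], 2]
  ],
  "squeeze": 50
}}

```text
t: 5.25
eef_pos: [546.6, -118.0, 170.3]
orientation: [0.999, -0.044, -0.002, 0.0]
ft_force: [0.1, -0.5, -2.8]
finger_gap: 27.6
```

Call:
{"method": "move_arm", "body": {
  "deltas": [
    [[-0.5, -3.5, 0], [0, 0, 0], 2],
    [[-1, -7, 0], [0, 0, 0], 2],
    [[-1.6, -10.5, 0], [0, 0, 0], 2],
    [[-2.1, -14, 0], [0, 0, 0], 2],
    [[-2.6, -17, 0], [0, 0, 0], 2],
    [[-3, -19.5, 0], [0, 0, 0], 2],
    [[-3.3, -21.2, 0], [0, 0, 0], 2],
    [[-3.3, -21.6, 0], [0, 0, 0], 2],
    [[-3.3, -21.6, 0], [0, 0, 0], 2],
    [[-3.3, -21.6, 0], [0, 0, 0], 2]
  ]
}}

```text
t: 6.5
eef_pos: [516.2, -330.4, 171.8]
orientation: [0.999, -0.042, 0.0, -0.001]
ft_force: [0.3, 1.8, -2.3]
finger_gap: 27.8
```

```bash
python3 look.py c side wrist
```

```text
6.6 [ 516.2 -330.8  172. ] [ 0.999 -0.042  0.    -0.   ] 28.0 [ 0.61  0.38 -0.13  1.74  0.05  1.03 -1.19] [ 0.8 -0.4 -2.2]
```

View pics/cside.png

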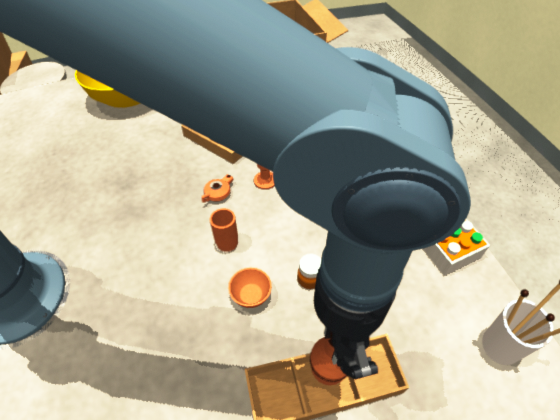

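View pics/cwrist.png

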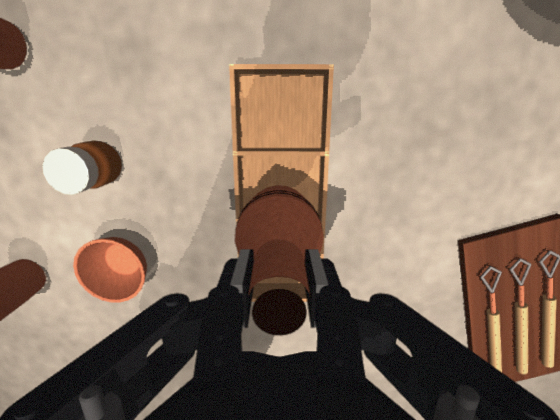

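```bash
python3 - <<'E'
from h import *
a=np.radians(-5);pts=[(516+x*np.cos(a)-y*np.sin(a),-332+x*np.sin(a)+y*np.cos(a),36) for x,y in[(122,46),(122,-46),(44,46),(44,-46)]]
print(pix('cwrist.npz',pts))
E
```

```text
[[227.92876668  63.46054314]
 [332.55807013  63.67452686]
 [231.86935221 152.71806038]
 [328.08464358 152.91849434]]
```

Call:
{"method": "move_arm", "body": {
  "deltas": [
    [[0, -0.1, 0], [0, 0, 0], 2],
    [[0, -0.1, -1], [0, 0, 0], 2],
    [[0, -0.1, -2.5], [0, 0, 0], 2],
    [[0, -0.1, -4], [0, 0, 0], 2],
    [[0, -0.1, -5.5], [0, 0, 0], 2],
    [[0, -0.1, -6.8], [0, 0, 0], 2],
    [[0, -0.1, -7.7], [0, 0, 0], 2],
    [[0, -0.1, -8.1], [0, 0, 0], 2],
    [[0, -0.1, -8.4], [0, 0, 0], 2],
    [[0, -0.1, -8.4], [0, 0, 0], 2]
  ]
}}

```text
t: 7.85
eef_pos: [515.7, -333.4, 88.1]
orientation: [0.999, -0.044, 0.0, 0.0]
ft_force: [0.2, 0.1, -3.0]
finger_gap: 27.8
```

Call:
{"method": "move_arm", "body": {
  "deltas": [
    [[0, 0, -0.1], [0, 0, 0], 2],
    [[0, 0, -0.1], [0, 0, 0], 2],
    [[0, 0, -0.1], [0, 0, 0], 3.5],
    [[0, 0, -0.1], [0, 0, 0], 6],
    [[0, 0, -0.1], [0, 0, 0], 7],
    [[0, 0, 0.5], [0, 0, 0], 7],
    [[0, 0, 2], [0, 0, 0], 7],
    [[0, 0, 4], [0, 0, 0], 7],
    [[0, 0, 6], [0, 0, 0], 7],
    [[0, 0, 8], [0, 0, 0], 7]
  ]
}}

```text
t: 9.1
eef_pos: [516.0, -333.6, 170.2]
orientation: [0.999, -0.044, 0.001, 0.0]
ft_force: [-0.3, -0.1, -0.7]
finger_gap: 69.9
```

Call:
{"method": "move_arm", "body": {
  "deltas": [
    [[-0.5, 2, 0], [0, 0, 0], 7],
    [[-1.5, 6, 0], [0, 0, 0], 7],
    [[-2.7, 10.5, 0], [0, 0, 0], 7],
    [[-3.9, 15, 0], [0, 0, 0], 7],
    [[-5, 19.5, 0], [0, 0, 0], 7],
    [[-6.2, 24, 0], [0, 0, 0], 7],
    [[-7.4, 28.5, 0], [0, 0, 0], 7],
    [[-8.2, 31.5, 0], [0, 0, 0], 7],
    [[-8.5, 32.9, 0], [0, 0, 0], 7],
    [[-8.5, 32.9, 0], [0, 0, 0], 7]
  ]
}}

```text
t: 10.35
eef_pos: [429.9, -3.5, 167.6]
orientation: [0.999, -0.042, -0.0, 0.0]
ft_force: [-0.2, -1.5, 0.5]
finger_gap: 70.1
```

```bash
python3 look.py d wrist top; python3 - <<'E'
from h import *
im,W=cloud('dwrist.npz')
print(pix('dwrist.npz',[(431.5,-4.5,84)]))
im,W=cloud('dtop.npz');cv2.imwrite('pics/dt.png',cv2.resize(im[150:310,260:460],None,fx=3.5,fy=3.5))
E
```

```text
10.45 [430.6  -5.4 167.8] [ 0.999 -0.044 -0.     0.   ] 70.1 [ 0.27  0.06 -0.36  2.15  0.03  0.94 -1.76] [ 0.7 -0.1 -0.1]
[[279.08000674 212.04050808]]
```

View pics/dwrist.png

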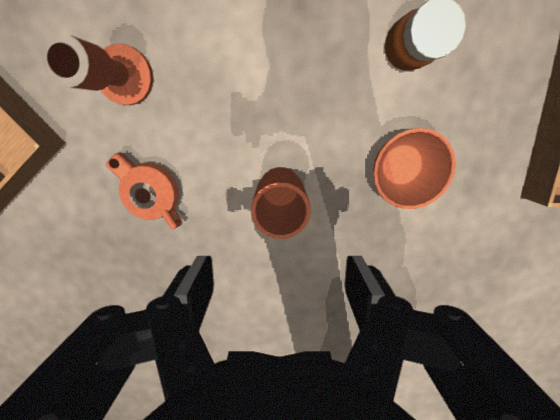

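View pics/dt.png

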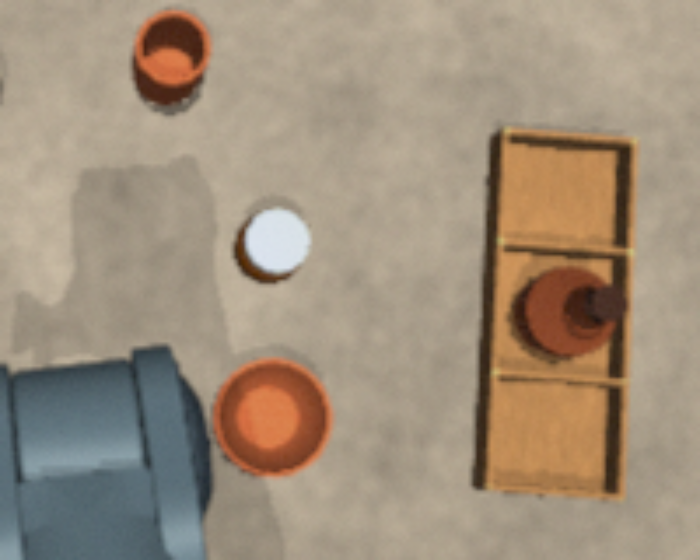

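Call:
{"method": "move_arm", "body": {
  "deltas": [
    [[0.1, 0, -1], [0, 0, 0], 7.5],
    [[0.1, 0, -3], [0, 0, 0], 7.5],
    [[0.1, 0, -5], [0, 0, 0], 7.5],
    [[0.1, 0, -7], [0, 0, 0], 7.5],
    [[0.1, 0, -9], [0, 0, 0], 7.5],
    [[0.1, 0, -11], [0, 0, 0], 7.5],
    [[0.1, 0, -12], [0, 0, 0], 7.5],
    [[0.1, 0, -12], [0, 0, 0], 7.5],
    [[0.1, 0, -12], [0, 0, 0], 4.3],
    [[0.1, 0, -12], [0, 0, 0], 4.3]
  ],
  "squeeze": 25
}}

```text
t: 11.7
eef_pos: [432.5, -4.5, 48.8]
orientation: [0.999, -0.044, 0.001, 0.0]
ft_force: [-0.2, -0.8, 0.4]
finger_gap: 50.0
```

Call:
{"method": "move_arm", "body": {
  "deltas": [
    [[0, 0, 0], [0, 0, 0], 4.3],
    [[0, 0, 1], [0, 0, 0], 4.3],
    [[0, 0, 3], [0, 0, 0], 4.3],
    [[0, 0, 5], [0, 0, 0], 4.3],
    [[0, 0, 7], [0, 0, 0], 4.3],
    [[0, 0, 8], [0, 0, 0], 4.3],
    [[0, -1.5, 8], [0, 0, 0], 4.3],
    [[0, -4, 8], [0, 0, 0], 4.3],
    [[0, -7, 8], [0, 0, 0], 4.3],
    [[0, -10.5, 8], [0, 0, 0], 4.3]
  ],
  "squeeze": 35
}}

```text
t: 12.95
eef_pos: [430.3, -110.8, 126.8]
orientation: [0.999, -0.043, -0.001, -0.0]
ft_force: [-0.1, -0.6, -1.6]
finger_gap: 49.5
```

Call:
{"method": "move_arm", "body": {
  "deltas": [
    [[0, -3.5, 0], [0, 0, 0], 4.3],
    [[0.1, -7, 0], [0, 0, 0], 4.3],
    [[0.1, -10.5, 0], [0, 0, 0], 4.3],
    [[0.2, -14, 0], [0, 0, 0], 4.3],
    [[0.2, -17, 0], [0, 0, 0], 4.3],
    [[0.2, -19.5, 0], [0, 0, 0], 4.3],
    [[0.2, -21, 0], [0, 0, 0], 4.3],
    [[0.2, -21.6, 0], [0, 0, 0], 4.3],
    [[0.2, -21.6, 0], [0, 0, 0], 4.3],
    [[0.2, -21.6, 0], [0, 0, 0], 4.3]
  ]
}}

```text
t: 14.2
eef_pos: [433.8, -323.9, 127.7]
orientation: [0.999, -0.043, -0.0, -0.0]
ft_force: [0.2, 0.6, -1.3]
finger_gap: 49.9
```

```bash
python3 look.py e wrist
```

```text
14.25 [ 433.8 -324.   127.8] [ 0.999 -0.043 -0.    -0.   ] 49.5 [ 0.66  0.31 -0.11  1.94  0.04  0.9  -1.13] [-0.2  0.9 -1.6]
```

View pics/ewrist.png

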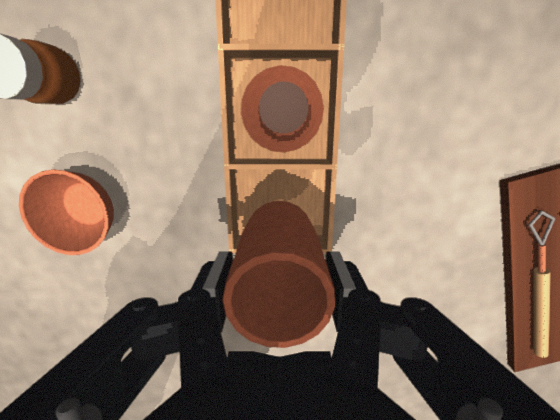

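Call:
{"method": "move_arm", "body": {
  "deltas": [
    [[0, 0, 0], [0, 0, 0], 4.3],
    [[0, 0, -1], [0, 0, 0], 4.3],
    [[0, 0, -2.5], [0, 0, 0], 4.3],
    [[0, 0, -4], [0, 0, 0], 4.3],
    [[0, 0, -5.2], [0, 0, 0], 4.3],
    [[0, 0, -6.2], [0, 0, 0], 4.3],
    [[0, 0, -6.9], [0, 0, 0], 4.3],
    [[0, 0, -7.2], [0, 0, 0], 4.3],
    [[0, 0, -7.4], [0, 0, 0], 4.3],
    [[0, 0, -7.4], [0, 0, 0], 4.3]
  ]
}}

```text
t: 15.5
eef_pos: [433.7, -325.4, 54.2]
orientation: [0.999, -0.044, 0.0, 0.0]
ft_force: [-0.1, 0.8, -1.1]
finger_gap: 49.8
```

Call:
{"method": "move_arm", "body": {
  "deltas": [
    [[0, 0, -0.1], [0, 0, 0], 4.3],
    [[0, 0, -0.1], [0, 0, 0], 4.3],
    [[0, 0, -0.1], [0, 0, 0], 5.5],
    [[0, 0, -0.1], [0, 0, 0], 7],
    [[0, 0, -0.1], [0, 0, 0], 7.5],
    [[0, 0, 1], [0, 0, 0], 7.5],
    [[0, 0, 3], [0, 0, 0], 7.5],
    [[0, 0, 6], [0, 0, 0], 7.5],
    [[0, 0, 9], [0, 0, 0], 7.5],
    [[0, 0, 11], [0, 0, 0], 7.5]
  ]
}}

```text
t: 16.75
eef_pos: [434.4, -325.9, 166.6]
orientation: [0.999, -0.044, 0.001, 0.001]
ft_force: [0.5, 0.1, -0.8]
finger_gap: 74.7
```

Call:
{"method": "move_arm", "body": {
  "deltas": [
    [[1, 1.5, 0], [0, 0, 0], 7.5],
    [[4, 4.5, 0], [0, 0, 0], 7.5],
    [[7.5, 8, 0], [0, 0, 0], 7.5],
    [[11, 11.5, 0], [0, 0, 0], 7.5],
    [[14.5, 15, 0], [0, 0, 0], 7.5],
    [[18, 18.5, 0], [0, 0, 0], 7.5],
    [[21.5, 22, 0], [0, 0, 0], 7.5],
    [[24, 24.5, 0], [0, 0, 0], 7.5],
    [[25.2, 25.6, 0], [0, 0, 0], 7.5],
    [[25.2, 25.6, 0], [0, 0, 0], 7.5]
  ]
}}

```text
t: 18.0
eef_pos: [685.3, -67.4, 162.9]
orientation: [0.999, -0.042, -0.001, -0.0]
ft_force: [0.5, 0.1, 0.6]
finger_gap: 75.0
```

```bash
python3 look.py f wrist; python3 - <<'E'
from h import *
print(pix('fwrist.npz',[(687,-69.5,84)]))
E
```

```text
18.05 [684.6 -69.7 163.1] [ 0.999 -0.044 -0.001  0.   ] 75.0 [ 0.21  0.53 -0.23  1.54  0.13  1.09 -1.71] [-0.6  0.1 -0.5]
[[280.63713172 213.63825121]]
```

View pics/fwrist.png

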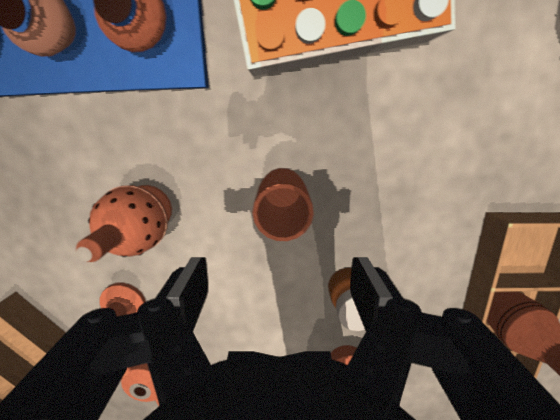

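Call:
{"method": "move_arm", "body": {
  "deltas": [
    [[0.3, 0, -1], [0, 0, 0], 7.5],
    [[0.3, 0, -3], [0, 0, 0], 7.5],
    [[0.3, 0, -5], [0, 0, 0], 7.5],
    [[0.3, 0, -7], [0, 0, 0], 7.5],
    [[0.3, 0, -9], [0, 0, 0], 7.5],
    [[0.3, 0, -10.8], [0, 0, 0], 7.5],
    [[0.3, 0, -11.5], [0, 0, 0], 7.5],
    [[0.3, 0, -11.5], [0, 0, 0], 7.5],
    [[0.3, 0, -11.5], [0, 0, 0], 4.3],
    [[0.3, 0, -11.5], [0, 0, 0], 4.3]
  ],
  "squeeze": 25
}}

```text
t: 19.3
eef_pos: [689.7, -69.5, 50.3]
orientation: [0.999, -0.044, 0.001, 0.0]
ft_force: [-0.5, -0.4, 1.3]
finger_gap: 50.2
```

Call:
{"method": "move_arm", "body": {
  "deltas": [
    [[0, 0, 0], [0, 0, 0], 4.3],
    [[0, 0, 1], [0, 0, 0], 4.3],
    [[0, 0, 3], [0, 0, 0], 4.3],
    [[0, 0, 5], [0, 0, 0], 4.3],
    [[0, 0, 7], [0, 0, 0], 4.3],
    [[0, 0, 8], [0, 0, 0], 4.3],
    [[-0.5, -1.5, 8], [0, 0, 0], 4.3],
    [[-1.3, -4, 8], [0, 0, 0], 4.3],
    [[-2.3, -7, 8], [0, 0, 0], 4.3],
    [[-3.3, -10, 8], [0, 0, 0], 4.3]
  ],
  "squeeze": 35
}}

```text
t: 20.55
eef_pos: [653.5, -171.8, 127.5]
orientation: [0.999, -0.044, -0.001, 0.0]
ft_force: [0.4, 0.1, -0.9]
finger_gap: 50.1
```

Call:
{"method": "move_arm", "body": {
  "deltas": [
    [[-1.1, -3.3, 0], [0, 0, 0], 4.3],
    [[-2.2, -6.5, 0], [0, 0, 0], 4.3],
    [[-3.3, -9.8, 0], [0, 0, 0], 4.3],
    [[-4.3, -12.8, 0], [0, 0, 0], 4.3],
    [[-5.2, -15, 0], [0, 0, 0], 4.3],
    [[-5.6, -16.5, 0], [0, 0, 0], 4.3],
    [[-5.8, -17, 0], [0, 0, 0], 4.3],
    [[-5.8, -17, 0], [0, 0, 0], 4.3],
    [[-5.8, -17, 0], [0, 0, 0], 4.3],
    [[-5.8, -17, 0], [0, 0, 0], 4.3]
  ]
}}

```text
t: 21.8
eef_pos: [598.3, -337.7, 129.0]
orientation: [0.999, -0.042, 0.0, -0.0]
ft_force: [-0.5, -1.2, -0.9]
finger_gap: 49.7
```

```bash
python3 look.py g wrist side
```

```text
21.9 [ 598.  -338.4  129. ] [ 0.999 -0.043  0.    -0.   ] 50.0 [ 0.58  0.55 -0.16  1.57  0.1   1.02 -1.27] [ 0.5  0.8 -0.6]
```

View pics/gside.png

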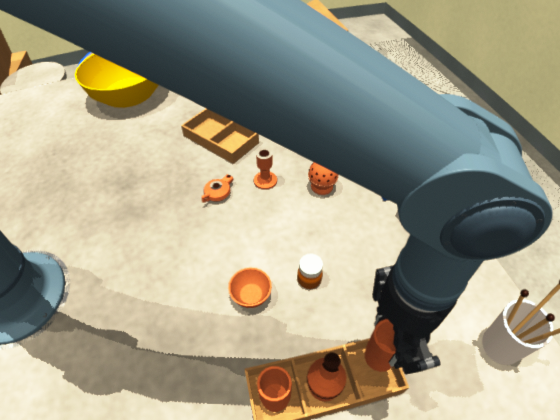

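View pics/gwrist.png

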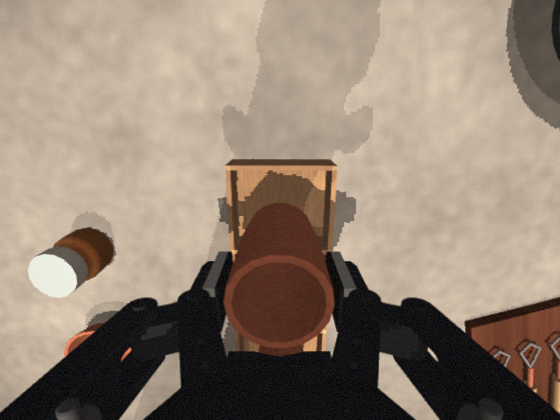

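Call:
{"method": "move_arm", "body": {
  "deltas": [
    [[0.1, -0.1, 0], [0, 0, 0], 4.3],
    [[0.1, -0.1, -1], [0, 0, 0], 4.3],
    [[0.1, -0.1, -2.5], [0, 0, 0], 4.3],
    [[0.1, -0.1, -4], [0, 0, 0], 4.3],
    [[0.1, -0.1, -5.2], [0, 0, 0], 4.3],
    [[0.1, -0.1, -6.2], [0, 0, 0], 4.3],
    [[0.1, -0.1, -6.9], [0, 0, 0], 4.3],
    [[0.1, -0.1, -7.2], [0, 0, 0], 4.3],
    [[0.1, -0.1, -7.4], [0, 0, 0], 4.3],
    [[0.1, -0.1, -7.4], [0, 0, 0], 4.3]
  ]
}}

```text
t: 23.15
eef_pos: [598.8, -340.4, 55.3]
orientation: [0.999, -0.044, 0.0, 0.0]
ft_force: [0.0, -1.2, -1.4]
finger_gap: 49.9
```

Call:
{"method": "move_arm", "body": {
  "deltas": [
    [[0, 0, -0.1], [0, 0, 0], 4.3],
    [[0, 0, -0.1], [0, 0, 0], 4.3],
    [[0, 0, -0.1], [0, 0, 0], 5.5],
    [[0, 0, -0.1], [0, 0, 0], 7],
    [[0, 0, -0.1], [0, 0, 0], 7.5],
    [[0, 0, 1], [0, 0, 0], 7.5],
    [[0, 0, 3], [0, 0, 0], 7.5],
    [[0, 0, 6], [0, 0, 0], 7.5],
    [[0, 0, 9], [0, 0, 0], 7.5],
    [[0, 0, 11.5], [0, 0, 0], 7.5]
  ]
}}

```text
t: 24.4
eef_pos: [599.6, -340.8, 173.7]
orientation: [0.999, -0.044, 0.002, 0.001]
ft_force: [-0.2, 0.3, -0.0]
finger_gap: 75.2
```

Call:
{"method": "move_arm", "body": {
  "deltas": [
    [[0.2, 1, 0], [0, 0, 3], 6],
    [[0.5, 3, 0], [0, 0, 9], 6],
    [[0.9, 5, 0], [0, 0, 16], 6],
    [[1.3, 7.5, 0], [0, 0, 23], 6],
    [[1.8, 10, 0], [0, 0, 30], 6],
    [[2.3, 12.5, 0], [0, 0, 37], 6],
    [[2.8, 15, 0], [0, 0, 44], 6],
    [[3.3, 17.5, 0], [0, 0, 51], 6],
    [[3.8, 20, 0], [0, 0, 58], 6],
    [[4.3, 22.5, 0], [0, 0, 65], 6]
  ]
}}

```text
t: 25.65
eef_pos: [640.9, -113.3, 169.1]
orientation: [0.864, 0.503, -0.001, -0.001]
ft_force: [-1.3, -1.0, 0.2]
finger_gap: 60.2
```

```bash
python3 look.py h
```

```text
25.65 [ 640.9 -113.3  169.1] [ 0.864  0.503 -0.001 -0.001] 60.2 [ 0.46  0.49 -0.45  1.63  0.23  1.08 -0.58] [-1.3 -1.   0.2]
```

Call:
{"method": "move_arm", "body": {
  "deltas": [
    [[0.5, 2.5, 0], [0, 0, 7.5], 6],
    [[1, 5, 0], [0, 0, 15], 6],
    [[1.5, 7.5, 0], [0, 0, 22.5], 6],
    [[2, 10, 0], [0, 0, 30], 6],
    [[2.5, 13, 0], [0, 0, 38], 6],
    [[3, 16, 0], [0, 0, 46], 6],
    [[3.4, 18.5, 0], [0, 0, 54], 6],
    [[3.6, 19.5, 0], [0, 0, 61], 6],
    [[3.6, 19.5, 0], [0, 0, 64], 6],
    [[3.6, 19.5, 0], [0, 0, 64], 6]
  ]
}}

```text
t: 26.9
eef_pos: [676.6, 80.6, 169.0]
orientation: [0.469, 0.883, -0.0, -0.001]
ft_force: [0.2, 0.6, -0.6]
finger_gap: 59.8
```

```bash
python3 look.py i wrist; python3 - <<'E'
from h import *
print(pix('iwrist.npz',[(678.3,80,114)]))
E
```

```text
26.95 [676.8  80.1 169.2] [ 0.469  0.883 -0.    -0.001] 60.0 [ 0.32  0.6  -0.7   1.54  0.41  1.15  0.13] [0.3 0.3 0.1]
[[280.8999782 227.853229 ]]
```

View pics/iwrist.png

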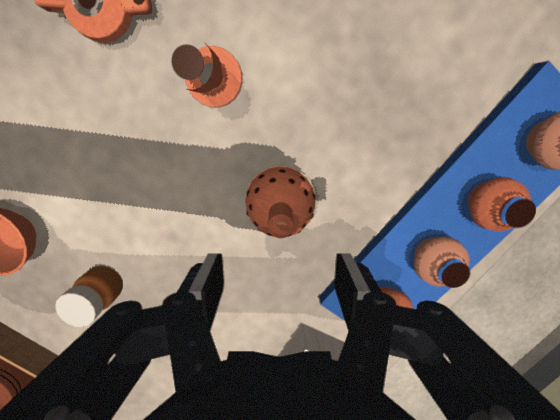

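Call:
{"method": "move_arm", "body": {
  "deltas": [
    [[0.1, 0, 0], [0, 0, 0], 6],
    [[0.1, 0, -1], [0, 0, 0], 6],
    [[0.1, 0, -2.5], [0, 0, 0], 6],
    [[0.1, 0, -4.5], [0, 0, 0], 6],
    [[0.1, 0, -6.5], [0, 0, 0], 6],
    [[0.1, 0, -8.2], [0, 0, 0], 6],
    [[0.1, 0, -8.8], [0, 0, 0], 6],
    [[0.1, 0, -8.8], [0, 0, 0], 6],
    [[0.1, 0, -8.8], [0, 0, 0], 1.2],
    [[0.1, 0, -8.8], [0, 0, 0], 1.2]
  ],
  "squeeze": 50
}}

```text
t: 28.2
eef_pos: [679.3, 79.9, 83.0]
orientation: [0.469, 0.883, 0.001, 0.001]
ft_force: [-0.0, 0.4, -0.1]
finger_gap: 24.1
```

Call:
{"method": "move_arm", "body": {
  "deltas": [
    [[0, 0, 0], [0, 0, 0], 1.2],
    [[0, 0, 0], [0, 0, 0], 1.2],
    [[0, 0, 1], [0, 0, 0], 1.2],
    [[0, 0, 3], [0, 0, 0], 1.2],
    [[0, 0, 5], [0, 0, 0], 1.2],
    [[0, 0, 7], [0, 0, 0], 1.2],
    [[0, 0, 9], [0, 0, 0], 1.2],
    [[0, 0, 10], [0, 0, 0], 1.2],
    [[-0.7, 1, 10], [0, 0, 0], 1.2],
    [[-2.2, 2.9, 10], [0, 0, 0], 1.2]
  ],
  "squeeze": 50
}}

```text
t: 29.45
eef_pos: [655.6, 108.3, 180.8]
orientation: [0.47, 0.882, -0.001, -0.001]
ft_force: [-1.1, -0.6, -3.3]
finger_gap: 18.4
```

Call:
{"method": "move_arm", "body": {
  "deltas": [
    [[-2.4, 3.2, 0], [0, 0, 0], 1.2],
    [[-4.8, 6.4, 0], [0, 0, 0], 1.2],
    [[-7.2, 9.6, 0], [0, 0, 0], 1.2],
    [[-9.6, 12.8, 0], [0, 0, 0], 1.2],
    [[-12, 16, 0], [0, 0, 0], 1.2],
    [[-14.2, 18.8, 0], [0, 0, 0], 1.2],
    [[-16.2, 21.4, 0], [0, 0, 0], 1.2],
    [[-17.6, 23.2, 0], [0, 0, 0], 1.2],
    [[-18.4, 24.2, 0], [0, 0, 0], 1.2],
    [[-18.6, 24.4, 0], [0, 0, 0], 1.2]
  ]
}}

```text
t: 30.7
eef_pos: [468.6, 353.6, 181.5]
orientation: [0.468, 0.884, -0.0, -0.0]
ft_force: [-0.0, -0.6, -2.7]
finger_gap: 18.4
```

```bash
python3 look.py j wrist side; python3 - <<'E'
from h import *
a=np.radians(-55.8);pts=[(491.3+x*np.cos(a)-y*np.sin(a),322+x*np.sin(a)+y*np.cos(a),36) for x,y in[(90,50),(90,-50),(-90,-50),(-90,50),(8,-50),(8,50)]]
print(pix('jwrist.npz',pts).round())
E
```

```text
30.8 [470.4 352.2 181.5] [ 0.469  0.883 -0.001  0.   ] 18.5 [-0.05  0.44 -0.83  1.77  0.36  1.09 -0.4 ] [ 0.8  0.3 -2.8]
[[323. 300.]
 [238. 300.]
 [229. 144.]
 [331. 143.]
 [234. 236.]
 [327. 236.]]
```

View pics/jwrist.png

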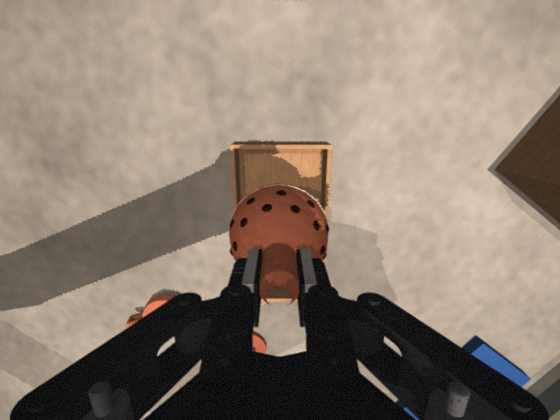

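View pics/jside.png

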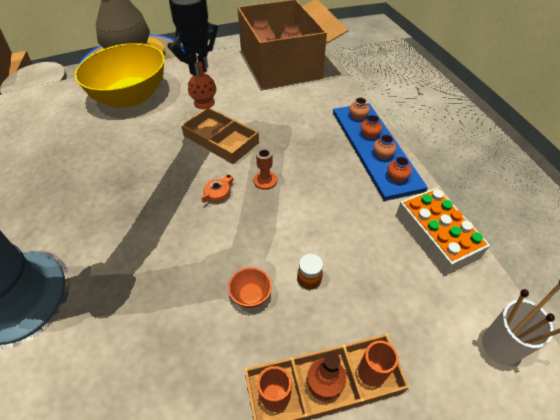

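```bash
python3 - <<'E'
import cv2
im=cv2.imread('pics/jside.png');cv2.imwrite('pics/js2.png',cv2.resize(im[20:180,120:300],None,fx=3.6,fy=3.6,interpolation=2))
E
```

```text
(no output)
```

View pics/js2.png

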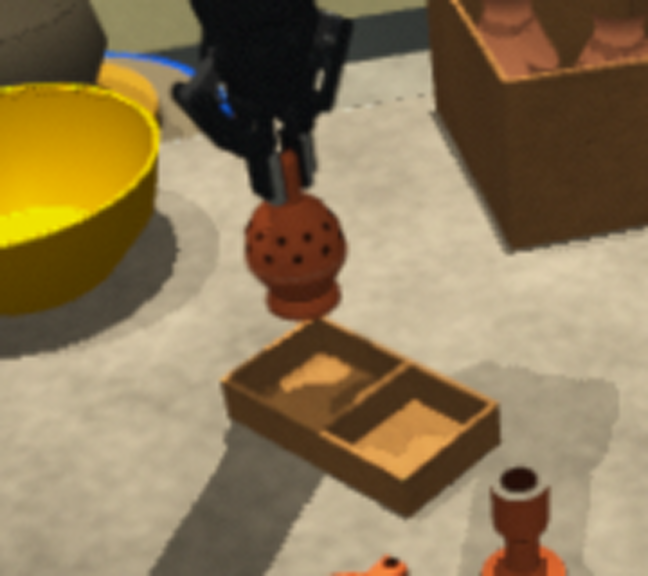

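Call:
{"method": "move_arm", "body": {
  "deltas": [
    [[0, 0.2, 0], [0, 0, 0], 1.2],
    [[0, 0.2, -1], [0, 0, 0], 1.2],
    [[0, 0.2, -2.5], [0, 0, 0], 1.2],
    [[0, 0.2, -4], [0, 0, 0], 1.2],
    [[0, 0.2, -5.5], [0, 0, 0], 1.2],
    [[0, 0.2, -7], [0, 0, 0], 1.2],
    [[0, 0.2, -8.2], [0, 0, 0], 1.2],
    [[0, 0.2, -9], [0, 0, 0], 1.2],
    [[0, 0.2, -9.3], [0, 0, 0], 1.2],
    [[0, 0.2, -9.3], [0, 0, 0], 1.2]
  ]
}}

```text
t: 32.05
eef_pos: [470.7, 354.8, 89.0]
orientation: [0.469, 0.883, 0.0, 0.0]
ft_force: [0.2, 0.0, -2.5]
finger_gap: 18.3
```

Call:
{"method": "move_arm", "body": {
  "deltas": [
    [[0, 0, -0.05], [0, 0, 0], 1.2],
    [[0, 0, -0.1], [0, 0, 0], 1.2],
    [[0, 0, -0.1], [0, 0, 0], 1.2],
    [[0, 0, -0.15], [0, 0, 0], 1.2],
    [[0, 0, -0.15], [0, 0, 0], 1.2],
    [[0, 0, -0.15], [0, 0, 0], 1.2],
    [[0, 0, -0.2], [0, 0, 0], 1.2],
    [[0, 0, -0.2], [0, 0, 0], 1.2],
    [[0, 0, -0.2], [0, 0, 0], 1.2],
    [[0, 0, -0.2], [0, 0, 0], 1.2]
  ]
}}

```text
t: 33.3
eef_pos: [470.6, 354.8, 87.1]
orientation: [0.469, 0.883, 0.0, 0.0]
ft_force: [-0.4, -0.6, -0.4]
finger_gap: 18.6
```

Contact just made (weight taken off). Release slowly and rise.

Call:
{"method": "move_arm", "body": {
  "deltas": [
    [[0, 0, 0], [0, 0, 0], 2.5],
    [[0, 0, 0], [0, 0, 0], 4],
    [[0, 0, 0], [0, 0, 0], 6],
    [[0, 0, 0], [0, 0, 0], 7],
    [[0, 0, 0.5], [0, 0, 0], 7],
    [[0, 0, 2], [0, 0, 0], 7],
    [[0, 0, 4], [0, 0, 0], 7],
    [[0, 0, 6], [0, 0, 0], 7],
    [[0, 0, 7.5], [0, 0, 0], 7],
    [[0, 0, 8], [0, 0, 0], 7]
  ]
}}

```text
t: 34.55
eef_pos: [471.2, 355.3, 168.9]
orientation: [0.47, 0.883, 0.001, 0.001]
ft_force: [-0.5, -0.3, 0.3]
finger_gap: 69.7
```

Call:
{"method": "move_arm", "body": {
  "deltas": [
    [[0.5, -1, 0], [0, 0, 0], 7],
    [[1.5, -4, 0], [0, 0, 0], 7],
    [[2.7, -7, 0], [0, 0, 0], 7],
    [[4, -10, 0], [0, 0, 0], 7],
    [[5.2, -13, 0], [0, 0, 0], 7],
    [[6.5, -16, 0], [0, 0, 0], 7],
    [[7.7, -19, 0], [0, 0, 0], 7],
    [[8.6, -21, 0], [0, 0, 0], 7],
    [[8.8, -21.6, 0], [0, 0, 0], 7],
    [[8.8, -21.6, 0], [0, 0, 0], 7]
  ]
}}

```text
t: 35.8
eef_pos: [558.0, 138.2, 166.3]
orientation: [0.47, 0.883, -0.0, -0.001]
ft_force: [-0.4, 0.1, -0.7]
finger_gap: 70.1
```

```bash
python3 look.py k wrist top; python3 - <<'E'
from h import *
print(pix('kwrist.npz',[(558.5,139,88)]))
im,W=cloud('ktop.npz');cv2.imwrite('pics/kt.png',cv2.resize(im[160:310,80:280],None,fx=3.5,fy=3.5))
E
```

```text
35.9 [557.7 140.  166.7] [ 0.469  0.883  0.    -0.001] 70.2 [ 0.32  0.42 -0.77  1.81  0.33  1.05  0.02] [ 0.5  0.4 -0.6]
[[280.4296379  215.05761052]]
```

View pics/kwrist.png

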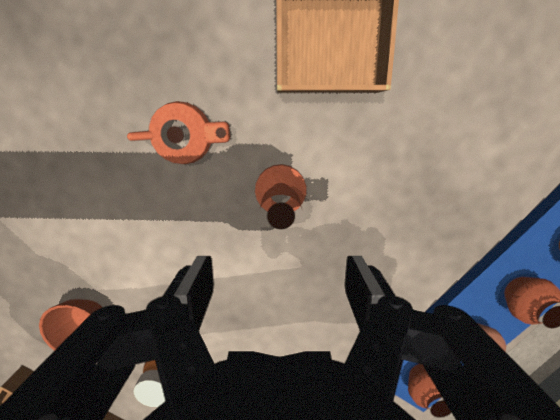

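View pics/kt.png

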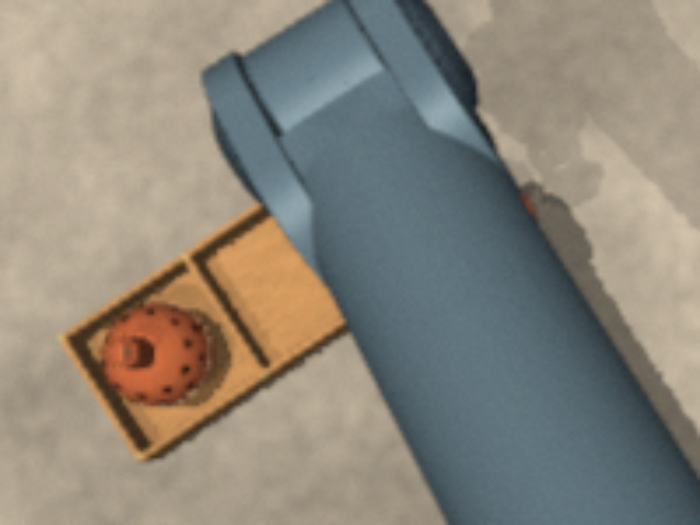

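Call:
{"method": "move_arm", "body": {
  "deltas": [
    [[0, 0, -1], [0, 0, 0], 7],
    [[0, 0, -3], [0, 0, 0], 7],
    [[0, 0, -5], [0, 0, 0], 7],
    [[0, 0, -7], [0, 0, 0], 7],
    [[0, 0, -9], [0, 0, 0], 7],
    [[0, 0, -10.8], [0, 0, 0], 7],
    [[0, 0, -11.4], [0, 0, 0], 7],
    [[0, 0, -11.4], [0, 0, 0], 5],
    [[0, 0, -11.4], [0, 0, 0], 2.8],
    [[0, 0, -11.4], [0, 0, 0], 2.8]
  ],
  "squeeze": 40
}}

```text
t: 37.15
eef_pos: [559.3, 138.9, 53.9]
orientation: [0.469, 0.883, 0.001, 0.001]
ft_force: [0.3, 1.2, 1.8]
finger_gap: 35.1
```

Call:
{"method": "move_arm", "body": {
  "deltas": [
    [[0, 0, 0], [0, 0, 0], 2.8],
    [[0, 0, 1], [0, 0, 0], 2.8],
    [[0, 0, 3], [0, 0, 0], 2.8],
    [[0, 0, 5], [0, 0, 0], 2.8],
    [[0, 0, 7], [0, 0, 0], 2.8],
    [[-0.3, 1, 7.5], [0, 0, 0], 2.8],
    [[-0.8, 3, 7.5], [0, 0, 0], 2.8],
    [[-1.6, 5.8, 7.5], [0, 0, 0], 2.8],
    [[-2.4, 8.5, 7.5], [0, 0, 0], 2.8],
    [[-3.1, 11, 7.5], [0, 0, 0], 2.8]
  ],
  "squeeze": 40
}}

```text
t: 38.4
eef_pos: [526.2, 250.5, 127.8]
orientation: [0.469, 0.883, -0.0, -0.0]
ft_force: [0.8, 0.3, -2.2]
finger_gap: 34.9
```

Call:
{"method": "move_arm", "body": {
  "deltas": [
    [[-0.5, 1.6, 0], [0, 0, 0], 2.8],
    [[-0.9, 2.9, 0], [0, 0, 0], 2.8],
    [[-1, 3.3, 0], [0, 0, 0], 2.8],
    [[-1, 3.3, 0], [0, 0, 0], 2.8],
    [[-1, 3.3, -0.5], [0, 0, 0], 2.8],
    [[-1, 3.3, -1], [0, 0, 0], 2.8],
    [[-1, 3.3, -1.5], [0, 0, 0], 2.8],
    [[-1, 3.3, -2], [0, 0, 0], 2.8],
    [[-1, 3.3, -2], [0, 0, 0], 2.8],
    [[-1, 3.3, -2], [0, 0, 0], 2.8]
  ]
}}

```text
t: 39.65
eef_pos: [517.6, 281.8, 108.0]
orientation: [0.469, 0.883, 0.0, -0.0]
ft_force: [-0.1, -0.2, -1.5]
finger_gap: 34.9
```

```bash
python3 look.py l wrist side; python3 -c "
import cv2
im=cv2.imread('pics/lside.png');cv2.imwrite('pics/ls2.png',cv2.resize(im[40:200,140:320],None,fx=3.5,fy=3.5))"
```

```text
39.75 [517.7 281.9 108.2] [0.469 0.883 0.    0.   ] 34.7 [ 0.04  0.53 -0.75  1.82  0.43  0.97 -0.31] [ 0.3  0.  -1.7]
```

View pics/lwrist.png

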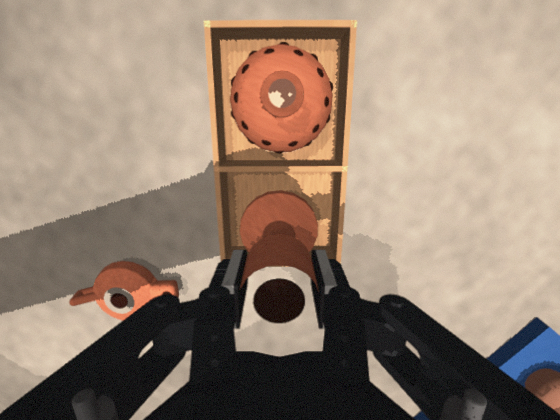

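View pics/ls2.png

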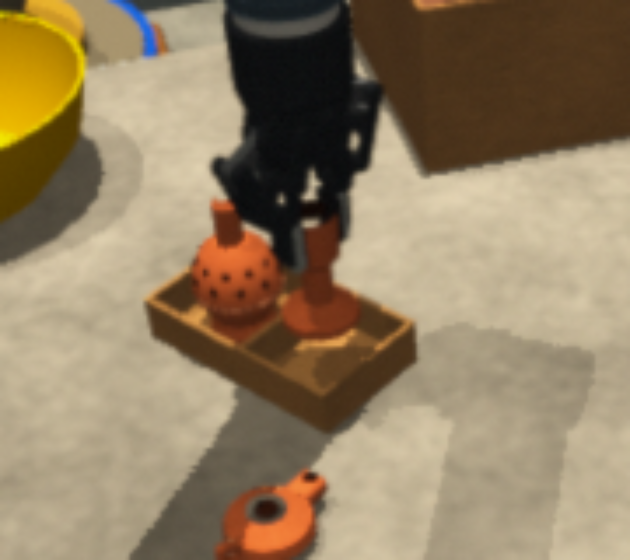

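Call:
{"method": "move_arm", "body": {
  "deltas": [
    [[0.1, 0, 0], [0, 0, 0], 2.8],
    [[0.1, 0, -1], [0, 0, 0], 2.8],
    [[0.1, 0, -2.2], [0, 0, 0], 2.8],
    [[0.1, 0, -3.4], [0, 0, 0], 2.8],
    [[0.1, 0, -4.2], [0, 0, 0], 2.8],
    [[0.1, 0, -4.7], [0, 0, 0], 2.8],
    [[0.1, 0, -4.9], [0, 0, 0], 2.8],
    [[0.1, 0, -4.9], [0, 0, 0], 2.8],
    [[0.1, 0, -5], [0, 0, 0], 2.8],
    [[0.1, 0, -5], [0, 0, 0], 2.8]
  ]
}}

```text
t: 41.0
eef_pos: [518.7, 281.7, 58.2]
orientation: [0.469, 0.883, 0.0, 0.0]
ft_force: [-0.5, -0.4, -1.3]
finger_gap: 35.0
```

Call:
{"method": "move_arm", "body": {
  "deltas": [
    [[0, 0, -0.05], [0, 0, 0], 2.8],
    [[0, 0, -0.05], [0, 0, 0], 2.8],
    [[0, 0, -0.05], [0, 0, 0], 4.2],
    [[0, 0, -0.05], [0, 0, 0], 6],
    [[0, 0, -0.05], [0, 0, 0], 7],
    [[0, 0, 1], [0, 0, 0], 7],
    [[0, 0, 3], [0, 0, 0], 7],
    [[0, 0, 6], [0, 0, 0], 7],
    [[0, 0, 9], [0, 0, 0], 7],
    [[0, 0, 12], [0, 0, 0], 7]
  ]
}}

```text
t: 42.25
eef_pos: [518.8, 282.2, 180.7]
orientation: [0.469, 0.883, 0.001, 0.001]
ft_force: [1.3, -0.2, 0.5]
finger_gap: 70.1
```

Call:
{"method": "move_arm", "body": {
  "deltas": [
    [[0, -1.5, 1], [0, 0, 0], 7],
    [[0, -5, 2], [0, 0, 0], 7],
    [[0, -9, 3], [0, 0, 0], 7],
    [[0, -13, 3], [0, 0, 0], 7],
    [[0, -17, 3], [0, 0, 0], 7],
    [[0, -21, 3], [0, 0, 0], 7],
    [[0, -25, 3], [0, 0, 0], 7],
    [[0, -27, 3], [0, 0, 0], 7],
    [[0, -28, 3], [0, 0, 0], 7],
    [[0, -28, 3], [0, 0, 0], 7]
  ]
}}

```text
t: 43.5
eef_pos: [518.2, 0.9, 207.8]
orientation: [0.47, 0.883, -0.0, -0.0]
ft_force: [-0.1, 0.9, 1.5]
finger_gap: 70.5
```

```bash
python3 look.py m side top
```

```text
43.6 [518.3   2.9 208. ] [ 0.469  0.883  0.    -0.   ] 70.4 [ 0.6   0.24 -0.76  1.91  0.18  1.07  0.36] [-0.1  0.7  0.2]
```

View pics/mside.png

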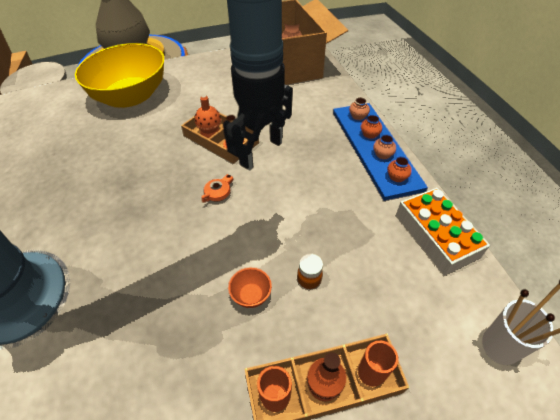

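View pics/mtop.png

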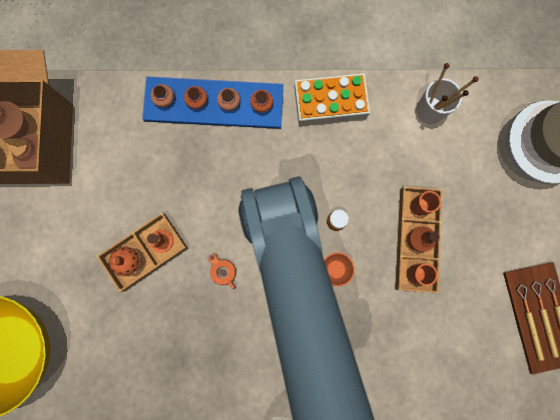

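```bash
python3 - <<'E'
from h import *
im,W=cloud('mtop.npz')
a=cv2.resize(im[205:300,90:195],None,fx=3.8,fy=3.8,interpolation=2);b=cv2.resize(im[180:298,380:460],None,fx=3.06,fy=3.06,interpolation=2)
h=min(len(a),len(b));cv2.imwrite('pics/m2.png',np.hstack([a[:h],b[:h]]))
for n,x,y,hh in(('carafe',516,-333,128),('b2',434.3,-325.5,88),('b1',598,-340,88),('lantern',469.5,355,118),('candle',518.5,282,92),('jar',562.5,-138,58),('bowl',447,-135,36),('lamp',445,136,30)):
    for f in('mtop.npz','mside.npz'):
        _,W=cloud(f);q=W.reshape(-1,3);q=q[(np.hypot(q[:,0]-x,q[:,1]-y)<36)&(q[:,2]>hh-8)&(q[:,2]<hh+12)]
        if len(q)>5: print(n,f[:4],len(q),np.percentile(q[:,2],90).round(1),hh,((q.max(0)+q.min(0))/2)[:2].round(1))
E
```

```text
carafe mtop 91 130.5 128 [ 513.9 -332. ]
carafe msid 234 129.7 128 [ 513.  -334.5]
b2 mtop 151 89.4 88 [ 433.3 -324.6]
b2 msid 348 89.0 88 [ 432.9 -326.6]
b1 mtop 144 89.7 88 [ 596.  -340.3]
b1 msid 364 88.9 88 [ 595.6 -341.9]
lantern mtop 48 118.3 118 [470.7 356.1]
lantern msid 30 117.1 118 [468.1 348.6]
candle mtop 101 94.9 92 [518.  280.4]
candle msid 37 94.8 92 [514.  280.5]
jar mtop 274 60.4 58 [ 563.3 -135.6]
jar msid 410 58.6 58 [ 561.9 -140.5]
bowl mtop 110 36.4 36 [ 446.5 -137.2]
bowl msid 195 36.0 36 [ 447. -130.]
lamp mtop 393 31.1 30 [445.8 135.4]
lamp msid 310 29.5 30 [445.2 132.6]
```

View pics/m2.png

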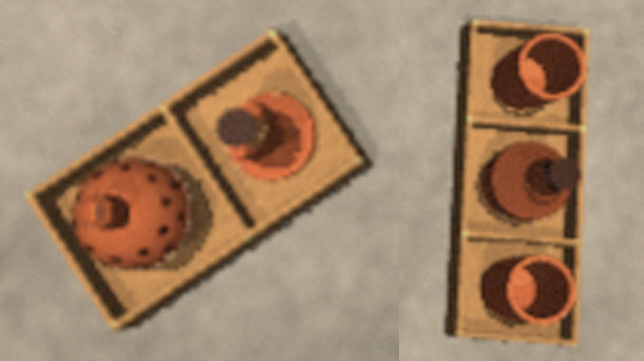

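```bash
python3 -c "
from bench import order
print(order.sign_off())"
```

```text
the job is handed in; nothing more can be done
None
```

Both gift sets are made up and handed in after about 44 s of the 122 s allowed. The carafe stands in the middle cell of the long carton with a beaker in each end cell. In the short carton, the lantern is in the larger cell and the candlestick in the smaller.

- **Handling:** I set each piece down to within about a millimetre of the floor before opening the fingers. The lantern I lowered until the wrist force showed its weight was on the floor. The largest wrist force I read was about 3.5 N, but I only read it at the end of each move.
- **Final checks:** the last top and side pictures show every piece upright in its own cell and the arm clear of everything. Piece tops measured within about 3 mm of the expected heights, and the bowl, oil lamp and glaze jar were not touched and look unmoved.
- **Readings that disagreed:**
  - The top and side cameras differed by 2–5 mm, mostly in y; I averaged them and checked with the wrist camera.
  - The final side-camera centre for the lantern was about 7 mm off the top camera's, from very few points. The candlestick's was 4 mm off, also from few points. The pictures show both well inside their cells.
  - The fingers closed to 18.4 mm on the lantern's 20 mm finial, but it held upright.

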